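Tuck in the flap of the coffee-filter caddy

ROBOT

A 6-joint arm with a two-finger parallel gripper is mounted at the origin on the work surface; the furniture and walls round the work are solid. World frame = base frame: x ahead of the robot, y to its left, z up, the work surface at z = 0. Lengths are in m, angles in degrees, forces in N, time in s.
With the tool pointing down it reaches from about 0.3 to 0.75 m from the base axis. Payload 8.5 kg.
Tool frame: the origin (TCP) lies between the finger pads; the fingertips stand 17 mm ahead of it and the grasp point (between the pads) lies 2 mm behind it; z points along the fingers, y is the direction in which the jaws open and shut (so a half turn about z gives the same grasp; the last joint's range is limited). The gripper opens to 85 mm and grips with 20 to 120 N. Pads are 22 mm wide; open, the fingers measure 114 mm over their backs; the gripper's body (76 mm by 85 mm) begins 54 mm behind the grasp point. The pads swing forward as they close: fully open they stand 13 mm farther back than shut.
Start: joints at [-89.341, 21.807, 74.336, -0, 83.858, -12.336], TCP at [0.124, -0.536, 0.222] pointing down, gripper open.
Joint ranges: [-178.18, 178.18], [-50.72, 133.34], [12.68, 142.11], [-81.47, 261.47], [9.98, 163.14], [-165.26, 165.26]. Speed limits (degrees/s): [136.94, 136.94, 180, 180, 180, 180].

INTERFACE

Orientations are given as a 3x3 rotation matrix whose columns are the frame's x, y, z axes.
In Python, from rig import readout, eyes, env gives the robot as it stands.
- The arm moves only by the tool arm_command, never from a script. Its argument "rows" is text: rows parted by semicolons, each of 7 numbers parted by spaces: the closure, from 0 (fully open) to 1 (shut), then the shift along the tool's x, y, z in mm, then the turn, a rotation vector about the tool's x, y, z in degrees. In form: grip dx dy dz rx ry rz; .... A call has 1 to 5 rows; each row shifts and turns the commanded pose from where the row before left it, along the tool's axes as they then stand; what a row does not reach is not made up. A row lasts 1/12 s, in which the tool goes at most 41.7 mm and 7.16 degrees, less where a joint would pass 70% of its speed; a pose out of reach is approached as far as the arm can. A call with a gripper value outside its range is refused whole. The fingers move at their own pace and stop on an object; "squeeze" is the grip in N (left out, the last holds). Time passes only in rows, so rows that do not move let the fingers close. It gives the time, the measured TCP pose, the force and the opening at its end, in the units of the state.
- readout.observe(): the state, without advancing time (a new reading comes with each control period).
- eyes.get_image(name): name is "scene" or "side" or "wrist"; returns the picture (384x512x3 uint8, red, green, blue); there is no depth.
- eyes.camera_model(name): a dict with "mtx" (3x3 intrinsics, pixels), "view" (4x4, takes a point from world to camera coordinates). Camera axes: x right, y up, looking along -z (the intrinsics and any distortion apply to the point x, -y, -z); pixel columns grow to the right and rows downward; lengths in m; the calibration is good to about 2 mm. The wrist camera is an equidistant fisheye: a pixel r from the principal point sees the ray r / f radians off the axis. A picture is of the moment at which its call begins: read the wrist's pose just before it. camera_model takes no time and is no camera call; for the wrist camera it gives the pose at the moment of the call.
- env.close_job(): hands the job in, once; it reports no verdict.
The state is a dict: "time_s": time; "q": joint angles; "qvel": joint speeds; "joint_efforts": joint torques, N m; "position": TCP position; "tool_rot": TCP orientation; "ft_force": force on the tool from outside, world axes, zero at the start; "wrist_torque": the same for the moment, N m; "grip_width": finger opening in m.
Only numpy, scipy, OpenCV 4.12 (cv2) and the standard library are available. Lean on these libraries where they do the work, as an engineer would, in place of code of your own. Each camera call takes 0.05 s, during which the arm holds its last target. There are 200 camera calls.

TASK

Close the low coffee-filter caddy: with the fingertips push its raised flap over until it lies flat, then keep it pressed flat and push it by the step on its face until its free edge is tucked well beneath the retaining lip, so that it stays shut by itself when you let go. Push gently and grasp nothing: the caddy stays standing about where it is and is never lifted or tipped, and the mug and the two jars beside it stay where they are.

Things in the scene. Friction and masses are not known exactly. Their poses are not given: they have to be found in the camera images.
- caddy: Low open grey plastic box, loose, about 0.9 kg, 150 (x) x 130 (y) x 65 mm high with its lip, holding paper filters. Origin: centre of the underside; z up. The flap's hinge runs along its +x side, the retaining lip along its -x side (at yaw 0 the lip faces the robot). The walls' rim is 50 mm high; side posts of lip and hinge stand at y = +-58 to +-65 mm.
- hinge_line (a point): Middle of the flap's hinge axis, which runs along the caddy's y: fixed in the caddy at x +67 mm, z 53.5 mm.
- lip_edge (a point): Lower inner edge of the retaining lip, in the middle: fixed in the caddy at x -57 mm, z 60 mm. The lip is a bar 18 mm wide, 5 mm thick, across the whole front. The slot beneath it is 14 mm deep, closed by a stop, and 10 mm high; the flat flap's upper face lies 4.5 mm below the lip.
- flap_hinge (a joint): Angle of the white flap, rad: 0 flat on the rim, pointing to the lip; 1.57 upright; greater leans away from the lip (limit 2.1). Starts at 1.2 to 1.9. Springy, with friction: it rests where left between about 0.8 and 1.9, but let go at lower angles it springs back up to about 0.75 (2 N at mid-length hold it flat). Tucked, it rests against the lip at 0.02 to 0.05.
- flap_slide (a joint): Travel of the flap along its own plane, away from the hinge, m: 0 drawn back (as it starts), 0.016 fully out. About 2.5 N of friction hold it. At 0 the flat flap ends 5 mm short of the lip; from 0.005 on its edge enters beneath the lip; at 0.016 it is 11 mm under. It cannot pass through the lip: slid out too early, it comes to lie on top of it.
- step (a point): Foot of the thumb step's push face on the flap's outer (upper) face, mid-width, 74 mm from the hinge axis at slide 0. The step is a rib 80 mm wide; its steep push face looks to the hinge and stands 8.5 mm above the plate; towards the free edge it slopes down to the plate at 99 mm from the hinge. The 60 mm between hinge and step are bare plate.
- flap_tip (a point): Middle of the flap's free edge, 119 mm from the hinge axis at slide 0. The flap is a white plate 108 mm wide and 4 mm thick, centred on the hinge axis.
- mug: White mug with a handle, 83 x 113 x 93 mm, bystander to the caddy's +y side. Origin: centre of the underside, z up.
- jar: Glass jar with a black lid, 63 mm across, 94 mm high, bystander to the caddy's -y side, towards its lip. Origin: centre of the underside, z up.
- spice: Slim spice jar, 43 mm across, 100 mm high, bystander to the caddy's -y side, towards its hinge. Origin: centre of the underside, z up.

How it is judged:
By the outcome, as a careful person would: the job done as asked, in the order asked, and still so for the second after the job is handed in, with the robot touching nothing.
It also fails if it takes over 48 s, if anything falls off the work surface, if the arm or the gripper's body presses on something with over 40 N, if the wrist force passes 120 N, or if a joint passes its speed limit or range.

## Working session

There is one attempt and no reset: what is moved stays moved. The work goes in short steps, Python scripts to look and compute and a tool call to move; the robot and the scene stay as the last step left them, time stands still between calls to the robot, and variables do not carry over. Pictures are saved under pics/ and viewed, about 8 in all and at most 12, crops included, and the job is handed in when it is done.

Besides the shell and the picture viewer there is one more tool, called as name(argument=value, ...) on one line, values as JSON. arm_command: Moves the arm, as the interface text tells. Its arguments: {"type":"object","properties":{"rows":{"type":"string"},"squeeze":{"type":"number"}},"required":["rows"]}

```bash
mkdir -p pics; ls; python3 - <<'E'
from rig import readout, eyes
import cv2,numpy as np
a=eyes.get_image("scene");b=eyes.get_image("side")
cv2.imwrite("pics/sc0.png",a[...,::-1]);cv2.imwrite("pics/si0.png",b[...,::-1])
for n in("scene","side"):print(eyes.camera_model(n))
s=readout.observe();print(s)
E
```

```text
pics
{'mtx': array([[346.62105071,   0.        , 258.82577409],
       [  0.        , 346.62105071, 188.58209027],
       [  0.        ,   0.        ,   1.        ]]), 'view': array([[-0.64857595, -0.76083406,  0.02192637,  0.3658241 ],
       [ 0.40814153, -0.32331779,  0.85374826, -0.24443129],
       [-0.64247158,  0.56266965,  0.52022412, -0.59288893],
       [ 0.        ,  0.        ,  0.        ,  1.        ]])}
{'mtx': array([[472.71771447,   0.        , 252.75031229],
       [  0.        , 472.71771447, 195.94412472],
       [  0.        ,   0.        ,   1.        ]]), 'view': array([[-0.8236911 , -0.56701799, -0.00485472,  0.45767835],
       [ 0.286228  , -0.42315565,  0.85965855, -0.16978823],
       [-0.48949617,  0.70670355,  0.51084597, -0.9846278 ],
       [ 0.        ,  0.        ,  0.        ,  1.        ]])}
{'time_s': 0.1, 'q': array([-8.93408233e+01,  2.18359644e+01,  7.43762600e+01,  1.04623000e-03,
        8.38579644e+01, -1.23354929e+01]), 'qvel': array([-0.0314145 , -0.03843608, -0.09001762,  0.01413092, -0.03342809,
       -0.00291229]), 'joint_efforts': array([ 3.57117009e-03, -4.49217904e+01, -2.31656367e+01, -1.97026675e-04,
        3.68743538e-03, -1.07660125e-05]), 'position': array([ 0.12367549, -0.53565521,  0.22190888]), 'tool_rot': array([[ 9.74391430e-01,  2.24858493e-01,  4.06078505e-06],
       [ 2.24858319e-01, -9.74390699e-01,  1.22515208e-03],
       [ 2.79442641e-04, -1.19286458e-03, -9.99999249e-01]]), 'ft_force': array([0.83207054, 0.2249872 , 0.35382705]), 'wrist_torque': array([0.00049039, 0.04018595, 0.05127421]), 'grip_width': 0.0852137032916408}
```

View pics/sc0.png

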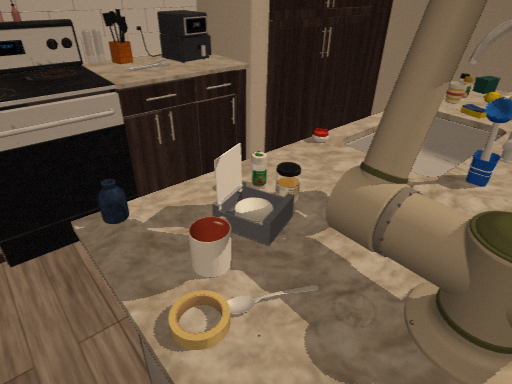

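View pics/si0.png

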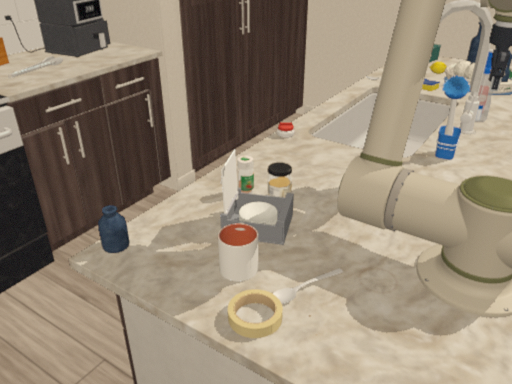

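The scene view shows the caddy at about (255,212) with its flap upright at (229,175). The mug is at (210,247), the jar at (288,180) and the spice jar at (259,168). I'll enlarge both views to pick corners.

```bash
python3 - <<'E'
import cv2,numpy as np
a=cv2.imread("pics/sc0.png")[135:285,180:320];b=cv2.imread("pics/si0.png")[140:290,205:305]
f=lambda i:cv2.resize(i,None,fx=4 if i is b else 4,fy=4,interpolation=cv2.INTER_CUBIC)
c=np.hstack([f(a)[:, :],f(b)])
c=cv2.resize(c,(780,int(c.shape[0]*780/c.shape[1])));print(c.shape, 780/960*4)
cv2.imwrite("pics/crop0.png",c)
E
```

```text
(487, 780, 3) 3.25
```

View pics/crop0.png

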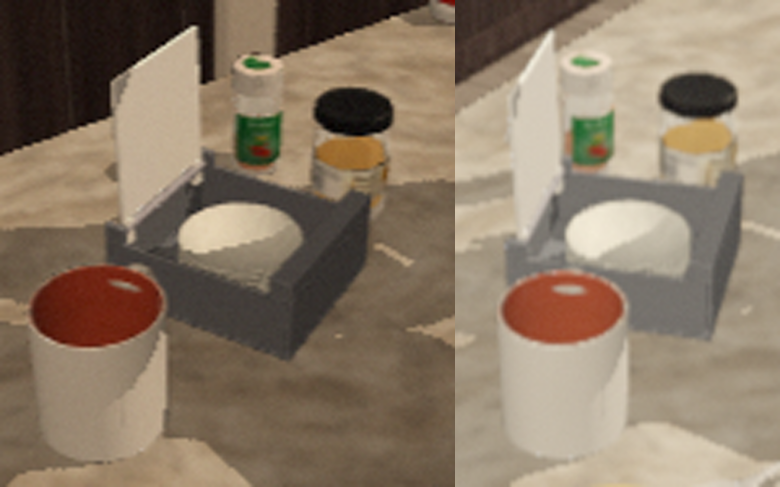

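```bash
cat > h.py <<'E'
import numpy as np
from rig import eyes
def ray(n,u,v):
    m=eyes.camera_model(n);K,V=m["mtx"],m["view"]
    d=np.array([(u-K[0,2])/K[0,0],-(v-K[1,2])/K[1,1],-1]);R=V[:3,:3]
    return -R.T@V[:3,3],R.T@d/np.linalg.norm(d)
def plane(n,u,v,z):
    o,d=ray(n,u,v);return o+d*(z-o[2])/d[2]
def tri(p,q):
    o1,d1=ray("scene",*p);o2,d2=ray("side",*q)
    A=np.array([d1,-d2]).T;s=np.linalg.lstsq(A,o2-o1,rcond=None)[0]
    a,b=o1+s[0]*d1,o2+s[1]*d2;return (a+b)/2,np.linalg.norm(a-b)
S=lambda x,y:(180+x/3.25,135+y/3.25)
D=lambda x,y:(205+(x-455)/3.25,140+y/3.25)
def proj(n,p):
    m=eyes.camera_model(n);c=m["view"][:3,:3]@p+m["view"][:3,3];K=m["mtx"]
    return K[0,2]+K[0,0]*c[0]/-c[2],K[1,2]-K[1,1]*c[1]/-c[2]
E
python3 - <<'E'
from h import *
np.set_printoptions(precision=4,suppress=True)
print("scene nearbot",plane("scene",*S(292,357),0),"farbot",plane("scene",*S(365,260),0))
print("scene fartop",plane("scene",*S(369,198),.065),"neartop",plane("scene",*S(299,293),.065),"hinge near rim",plane("scene",*S(108,225),.05))
print("side nearbot",plane("side",*D(712,338),0),"fartop",plane("side",*D(743,175),.065),"neartop",plane("side",*D(718,275),.065),"backnear",plane("side",*D(507,240),.05))
print("tip far",tri(S(197,28),D(552,32)),"tip near",tri(S(115,73),D(515,92)))
print("mug bottom/top", plane("scene",*S(97,307),.093),plane("side",*D(565,307),.093))
print("jar top", plane("scene",*S(353,108),.094),plane("side",*D(698,94),.094))
print("spice top", plane("scene",*S(258,64),.1),plane("side",*D(587,63),.1))
E
```

```text
scene nearbot [0.3859 0.1195 0.    ] farbot [ 0.4351 -0.0009  0.    ]
scene fartop [0.4274 0.0094 0.065 ] neartop [0.3749 0.1267 0.065 ] hinge near rim [0.5359 0.1667 0.05  ]
side nearbot [0.3851 0.1206 0.    ] fartop [0.4283 0.0084 0.065 ] neartop [0.3748 0.1334 0.065 ] backnear [0.5347 0.1611 0.05  ]
tip far (array([0.5635, 0.0626, 0.168 ]), np.float64(0.0015731097519138984)) tip near (array([0.5171, 0.1669, 0.1787]), np.float64(0.0021457934313743945))
mug bottom/top [0.4135 0.2548 0.093 ] [0.415  0.2534 0.093 ]
jar top [ 0.4975 -0.0407  0.094 ] [ 0.4969 -0.0371  0.094 ]
spice top [ 0.5944 -0.0249  0.1   ] [ 0.5938 -0.0232  0.1   ]
```

arm_command(rows="1 31 -27.5 -4 0 0 0;1 31 -27.5 -4 0 0 0;1 31 -27.5 -4 0 0 0;1 31 -27.5 -4 0 0 0;1 31 -27.5 -4 0 0 0")

```text
time_s: 0.52
position: [0.2444, -0.3652, 0.2423]
tool_rot: [[0.975, 0.224, -0.0], [0.224, -0.975, 0.001], [0.0, -0.001, -1.0]]
ft_force: [1.0, -0.5, 0.5]
grip_width: 0.0257
```

arm_command(rows="1 31 -27.5 -4 0 0 0;1 31 -27.5 -4 0 0 0;1 31 -27.5 -4 0 0 0;1 31 -27.5 -4 0 0 0;1 31 -27.5 -4 0 0 0")

```text
time_s: 0.93
position: [0.3645, -0.1963, 0.2626]
tool_rot: [[0.974, 0.224, -0.0], [0.224, -0.974, 0.0], [-0.0, -0.0, -1.0]]
ft_force: [0.9, -0.6, -0.3]
grip_width: 0.0001
```

arm_command(rows="1 31 -27.5 0 0 0 0;1 31 -27.5 0 0 0 0;1 31 -27.5 0 0 0 0;1 31 -27.5 0 0 0 0;1 31 -27.5 0 0 0 0")

```text
time_s: 1.35
position: [0.4847, -0.0272, 0.2623]
tool_rot: [[0.974, 0.225, -0.0], [0.225, -0.974, 0.0], [-0.0, -0.0, -1.0]]
ft_force: [0.4, -0.7, 1.0]
grip_width: -0.0002
```

```bash
python3 - <<'E'
from h import *
from rig import readout
import cv2
s=readout.observe();print(s["time_s"],s["position"],s["tool_rot"],s["ft_force"],s["grip_width"])
m=eyes.camera_model("wrist");V=m["view"];print(m["mtx"],-V[:3,:3].T@V[:3,3],V[:3,:3])
np.savez("w1.npz",V=V,K=m["mtx"])
a=eyes.get_image("wrist");cv2.imwrite("pics/w1.png",a[...,::-1])
E
```

```text
1.35 [ 0.48466489 -0.02721892  0.26230121] [[ 9.74341186e-01  2.25075936e-01 -2.77806175e-04]
 [ 2.25075955e-01 -9.74341220e-01  4.02883230e-05]
 [-2.61610076e-04 -1.01782063e-04 -9.99999961e-01]] [ 0.38516945 -0.68746257  0.97209549] -0.00016981407508003075
[[297.31863964   0.         259.20235639]
 [  0.         297.31863964 187.50605486]
 [  0.           0.           1.        ]] [ 0.55235208 -0.0122159   0.41327962] [[ 2.25475146e-01 -9.74248637e-01 -7.43478280e-04]
 [ 9.37872222e-01  2.17262832e-01 -2.70541231e-01]
 [ 2.63735955e-01  6.03030358e-02  9.62708102e-01]]
```

View pics/w1.png

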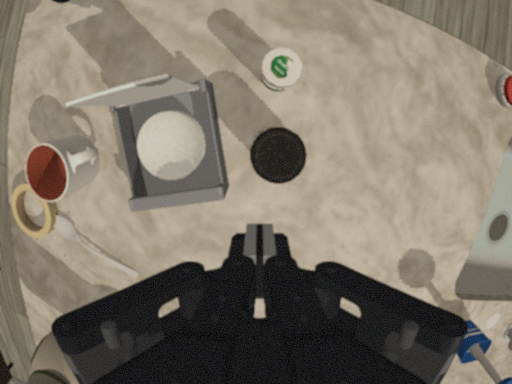

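```bash
cat >> h.py <<'E'
def wray(f,u,v):
    w=np.load(f);K,V=w["K"],w["V"];x,y=u-K[0,2],v-K[1,2];r=np.hypot(x,y);t=r/K[0,0]
    d=np.array([x/r*np.sin(t),-y/r*np.sin(t),-np.cos(t)]);R=V[:3,:3];return -R.T@V[:3,3],R.T@d
def wplane(f,u,v,z):
    o,d=wray(f,u,v);return o+d*(z-o[2])/d[2]
E
python3 - <<'E'
from h import *
np.set_printoptions(precision=4,suppress=True)
P=lambda u,v,z:wplane("w1.npz",u,v,z)
a,b=P(133,209,.065),P(227,197,.065)
e=a-b;print("lip",a,b,np.linalg.norm(e),"yaw",np.degrees(np.arctan2(-e[0],e[1])))
for z in(.05,.06):print("back corner far",P(211,81,z))
for z in(.16,.17,.175):print("tip",P(68,104,z),P(167,77,z))
print("jar",P(278,155,.094),"spice",P(283,68,.1),"mug",P(48,172,.093))
E
```

```text
lip [0.3903 0.1225 0.065 ] [0.4361 0.0019 0.065 ] 0.1289804584688648 yaw 20.82774869860529
back corner far [0.5701 0.0521 0.05  ]
back corner far [0.5696 0.0503 0.06  ]
tip [0.5232 0.1724 0.16  ] [0.5616 0.0718 0.16  ]
tip [0.5244 0.1651 0.17  ] [0.5612 0.0685 0.17  ]
tip [0.525  0.1614 0.175 ] [0.561  0.0668 0.175 ]
jar [ 0.5053 -0.0439  0.094 ] spice [ 0.5974 -0.0269  0.1   ] mug [0.422 0.247 0.093]
```

arm_command(rows="1 0 0 0 0 0 -4;1 0 0 0 0 0 -3.9;1 38 -28 0 0 0 0;1 38 -28 0 0 0 0;1 38 -28 0 0 0 0")

```text
time_s: 1.82
position: [0.5521, 0.0769, 0.2623]
tool_rot: [[0.935, 0.355, -0.0], [0.355, -0.935, -0.0], [-0.0, -0.0, -1.0]]
ft_force: [1.6, -0.9, 0.0]
grip_width: -0.0002
```

arm_command(rows="1 38 -28 0 0 0 0;1 0 0 0 0 0 0")

```text
time_s: 1.98
position: [0.576, 0.1159, 0.2609]
tool_rot: [[0.932, 0.361, -0.001], [0.361, -0.932, 0.002], [-0.0, -0.002, -1.0]]
ft_force: [0.2, -0.2, -0.3]
grip_width: 0.0
```

arm_command(rows="1 17 -10 0 0 0 0;1 0 0 0 0 0 0;1 0 0 30 0 0 0;1 0 0 30 0 0 0;1 0 0 30 0 0 0")

```text
time_s: 2.4
position: [0.5859, 0.1256, 0.1714]
tool_rot: [[0.934, 0.356, 0.0], [0.356, -0.934, -0.0], [0.0, 0.0, -1.0]]
ft_force: [0.4, 1.0, -1.3]
grip_width: -0.0002
```

arm_command(rows="1 0 0 25 0 0 0;1 0 0 0 0 0 0")

```text
time_s: 2.57
position: [0.5837, 0.1254, 0.1425]
tool_rot: [[0.934, 0.356, -0.01], [0.356, -0.934, -0.0], [-0.009, -0.003, -1.0]]
ft_force: [-0.0, -0.2, -0.6]
grip_width: -0.0002
```

```bash
python3 - <<'E'
from h import *
import cv2
cv2.imwrite("pics/a.png",cv2.resize(np.hstack([eyes.get_image("scene")[100:280,170:330],eyes.get_image("side")[100:280,190:320]])[...,::-1],None,fx=2.7,fy=2.7,interpolation=cv2.INTER_CUBIC))
E
```

```text
(no output)
```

View pics/a.png

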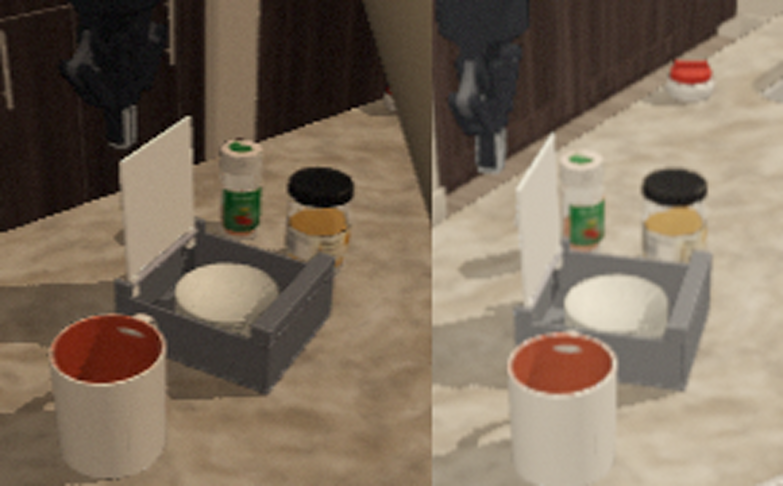

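The flap is still upright and untouched, with the fingers at (124,148) behind its upper edge.

```bash
python3 - <<'E'
from h import *
from rig import readout
s=readout.observe();p=s["position"]+.017*s["tool_rot"][:,2];print(s["position"],p,s["ft_force"])
print(proj("scene",p),proj("side",p),"seen",(170+124/2.7,100+150/2.7),(190+(487-432)/2.7,100+172/2.7))
print(tri((170+124/2.7,100+148/2.7),(190+(487-432)/2.7,100+170/2.7)))
E
```

```text
[0.58631212 0.12565765 0.14785134] [0.58629947 0.12565587 0.13085135] [-0.55423651 -0.21739151  1.14922298]
(np.float64(214.11280310716023), np.float64(161.06701446980819)) (np.float64(211.60436162098392), np.float64(171.65423613507036)) seen (215.92592592592592, 155.55555555555554) (210.37037037037038, 163.7037037037037)
(array([0.60369844, 0.10787471, 0.13845492]), np.float64(0.005349993034709502))
```

arm_command(rows="1 0 4 12 0 0 0;1 0 0 11 0 0 0;1 -10 0 0 0 0 0;1 -8 0 0 0 0 0;1 0 0 0 0 0 0")

```text
time_s: 3.08
position: [0.5707, 0.1156, 0.1265]
tool_rot: [[0.934, 0.356, 0.002], [0.356, -0.934, -0.0], [0.002, 0.001, -1.0]]
ft_force: [0.6, -0.8, 0.2]
grip_width: 0.0001
```

```bash
cat >> h.py <<'E'
def st():
    from rig import readout
    s=readout.observe();p=s["position"]+.017*s["tool_rot"][:,2]
    y=np.radians(20.9);ex=np.array([np.cos(y),np.sin(y)]);ey=np.array([-ex[1],ex[0]]);d=p[:2]-[.479,.089]
    f=s["ft_force"];print("t",s["time_s"],"local tip mm",np.round(1000*np.array([d@ex,d@ey,p[2]]),1),"F local",np.round([f[:2]@ex,f[:2]@ey,f[2]],1),"zaxis",np.round(s["tool_rot"][:,2],3))
E
python3 -c "from h import *;st()"
```

```text
t 3.0833 local tip mm [ 95.2  -7.9 109.5] F local [ 0.3 -1.   0.2] zaxis [ 0.002 -0.    -1.   ]
```

arm_command(rows="1 -9 -8 1 0 0 0;1 -9 0 2 0 0 0;1 -8 0 1 0 0 0;1 -8 0 2 0 0 0;1 0 0 0 0 0 0")

```text
time_s: 3.5
position: [0.5359, 0.111, 0.1193]
tool_rot: [[0.934, 0.356, 0.001], [0.356, -0.934, -0.0], [0.001, 0.0, -1.0]]
ft_force: [1.6, 0.3, 0.2]
grip_width: 0.0004
```

```bash
python3 - <<'E'
from h import *
st()
import cv2
cv2.imwrite("pics/b.png",cv2.resize(np.hstack([eyes.get_image("scene")[100:280,170:330],eyes.get_image("side")[100:280,190:320]])[...,::-1],None,fx=2.7,fy=2.7,interpolation=cv2.INTER_CUBIC))
st()
E
```

```text
t 3.5 local tip mm [ 61.    0.3 102.3] F local [ 1.6 -0.3  0.2] zaxis [ 0.001 -0.    -1.   ]
t 3.6 local tip mm [6.200e+01 1.000e-01 1.022e+02] F local [ 0.1 -0.  -0.2] zaxis [ 0.001 -0.    -1.   ]
```

View pics/b.png

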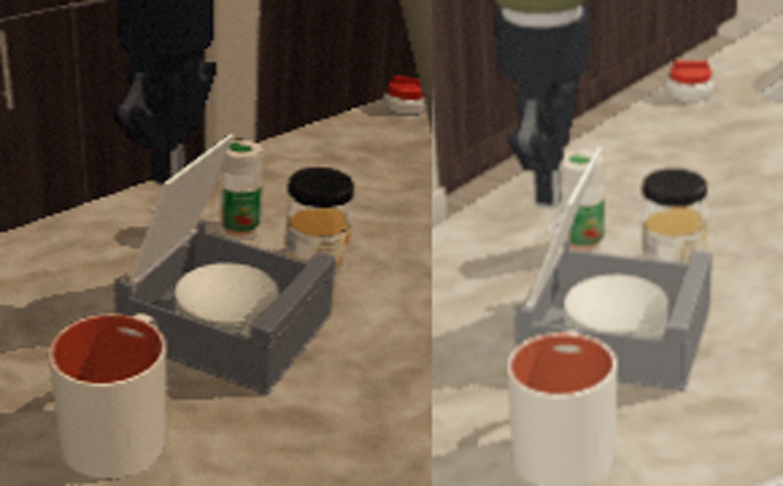

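The flap has leaned to about 1.15 rad, with the fingers behind it and the caddy in place. I'll carry on along the arc.

arm_command(rows="1 -8 0 3 0 0 0;1 -7 0 4 0 0 0;1 -6 0 5 0 0 0;1 -5 0 6 0 0 0;1 -1 0 2 0 0 0")

```text
time_s: 4.02
position: [0.5102, 0.1016, 0.0975]
tool_rot: [[0.934, 0.356, -0.002], [0.356, -0.934, 0.0], [-0.002, -0.001, -1.0]]
ft_force: [0.5, 0.1, 0.7]
grip_width: 0.0001
```

```bash
python3 -c "from h import *;st()"
```

```text
t 4.0167 local tip mm [33.6  0.6 80.5] F local [ 0.6 -0.1  0.7] zaxis [-0.002  0.    -1.   ]
```

arm_command(rows="1 -3 0 6 0 0 0;1 -3 0 6 0 0 0;1 -1 0 5 0 0 0;1 -1 0 4 0 0 0;1 0 0 0 0 0 0")

```text
time_s: 4.43
position: [0.5032, 0.0989, 0.0765]
tool_rot: [[0.934, 0.357, -0.002], [0.357, -0.934, 0.0], [-0.002, -0.001, -1.0]]
ft_force: [0.2, 0.6, 0.1]
grip_width: 0.0003
```

```bash
python3 -c "from h import *;st()"
```

```text
t 4.4333 local tip mm [26.1  0.6 59.5] F local [0.4 0.4 0.1] zaxis [-0.002  0.    -1.   ]
```

arm_command(rows="1 0 0 2 0 0 0;1 0 0 1 0 0 0;1 0 0 0 0 0 0;1 0 0 0 0 0 0")

```text
time_s: 4.77
position: [0.5038, 0.099, 0.0744]
tool_rot: [[0.934, 0.357, 0.0], [0.357, -0.934, 0.0], [0.0, 0.0, -1.0]]
ft_force: [0.6, -0.1, -0.2]
grip_width: -0.0002
```

```bash
python3 - <<'E'
from h import *
st()
import cv2
cv2.imwrite("pics/c.png",cv2.resize(np.hstack([eyes.get_image("scene")[100:280,170:330],eyes.get_image("side")[100:280,190:320]])[...,::-1],None,fx=2.7,fy=2.7,interpolation=cv2.INTER_CUBIC))
st()
E
```

```text
t 4.7667 local tip mm [26.7  0.4 57.4] F local [ 0.5 -0.3 -0.2] zaxis [ 0.  0. -1.]
t 4.8667 local tip mm [26.7  0.5 57.5] F local [ 1.6  0.2 -0.6] zaxis [ 0.  0. -1.]
```

View pics/c.png

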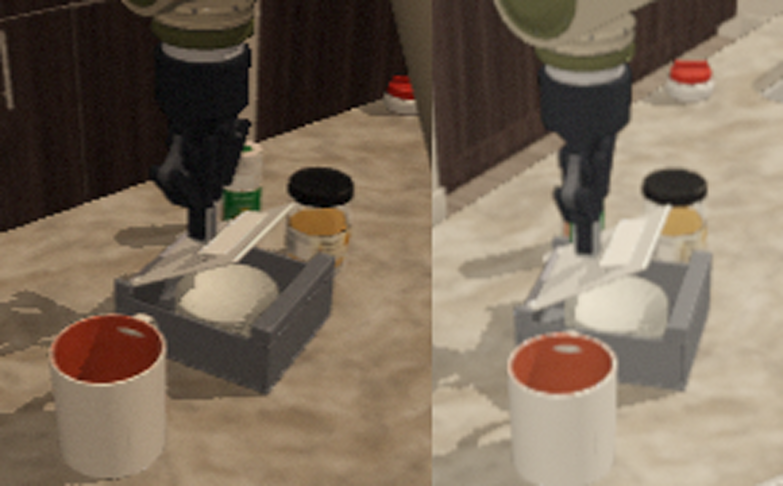

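```bash
python3 - <<'E'
from h import *
A=lambda x,y:(170+x/2.7,100+y/2.7)
B=lambda x,y:(190+(x-432)/2.7,100+y/2.7)
def loc(r):
    p,e=r;y=np.radians(20.9);d=p[:2]-[.479,.089];c,s=np.cos(y),np.sin(y)
    return np.round(1000*np.array([d[0]*c+d[1]*s,-d[0]*s+d[1]*c,p[2],e]),1)
print("tip far",loc(tri(A(296,205),B(669,207))))
print("hinge near",loc(tri(A(135,281),B(530,305))))
print("finger bottom",loc(tri(A(203,240),B(588,254))))
print("hinge-far lip corner",loc(tri(A(333,263),B(711,257))),loc(tri(A(265,390),B(684,389))))
E
```

```text
tip far [-35.2 -60.4 105.8   0.2]
hinge near [64.4 48.1 54.2  1. ]
finger bottom [24.8 -0.7 82.6  1. ]
hinge-far lip corner [-75.7 -57.9  60.1   1.2] [-75.3  68.4   4.6   1.9]
```

The flap is still at about 0.47 rad, and the fingertips sit about 20 mm higher than the nominal 17 mm offset suggests. I'll go on pressing down while watching the force.

arm_command(rows="1 0 0 4 0 0 0;1 0 0 4 0 0 0;1 0 0 3 0 0 0;1 0 0 0 0 0 0")

```text
time_s: 5.2
position: [0.5034, 0.0989, 0.0626]
tool_rot: [[0.934, 0.357, -0.001], [0.357, -0.934, 0.0], [-0.001, -0.0, -1.0]]
ft_force: [-0.7, -0.9, 1.1]
grip_width: 0.0002
```

```bash
python3 -c "from h import *;st()"
```

```text
t 5.2 local tip mm [26.3  0.6 45.6] F local [-1.  -0.6  1.1] zaxis [-0.001  0.    -1.   ]
```

arm_command(rows="1 0 0 2 0 0 0;1 0 0 2 0 0 0;1 0 0 0 0 0 0")

```text
time_s: 5.45
position: [0.5036, 0.0989, 0.0591]
tool_rot: [[0.934, 0.357, -0.0], [0.357, -0.934, 0.0], [-0.0, -0.0, -1.0]]
ft_force: [0.2, -0.4, 0.8]
grip_width: -0.0001
```

```bash
python3 -c "from h import *;st()"
```

```text
t 5.45 local tip mm [26.5  0.5 42.1] F local [ 0.  -0.5  0.8] zaxis [-0.  0. -1.]
```

arm_command(rows="1 0 0 1 0 0 0;1 0 0 1 0 0 0;1 0 0 0 0 0 0")

```text
time_s: 5.7
position: [0.5036, 0.0989, 0.0573]
tool_rot: [[0.934, 0.357, -0.0], [0.357, -0.934, -0.0], [-0.0, -0.0, -1.0]]
ft_force: [-0.4, -1.2, 1.6]
grip_width: 0.0002
```

arm_command(rows="1 0 0 1 0 0 0;1 0 0 0 0 0 0")

```text
time_s: 5.87
position: [0.5037, 0.0989, 0.0564]
tool_rot: [[0.934, 0.357, -0.0], [0.357, -0.934, -0.0], [-0.0, 0.0, -1.0]]
ft_force: [-1.3, -0.6, 2.1]
grip_width: -0.0
```

```bash
python3 - <<'E'
from h import *
st()
import cv2
cv2.imwrite("pics/d.png",cv2.resize(np.hstack([eyes.get_image("scene")[100:280,170:330],eyes.get_image("side")[100:280,190:320]])[...,::-1],None,fx=2.7,fy=2.7,interpolation=cv2.INTER_CUBIC))
st()
E
```

```text
t 5.8667 local tip mm [26.6  0.5 39.4] F local [-1.4 -0.1  2.1] zaxis [-0. -0. -1.]
t 5.9667 local tip mm [26.6  0.5 39.4] F local [-1.2  0.1  1.3] zaxis [-0.  0. -1.]
```

View pics/d.png

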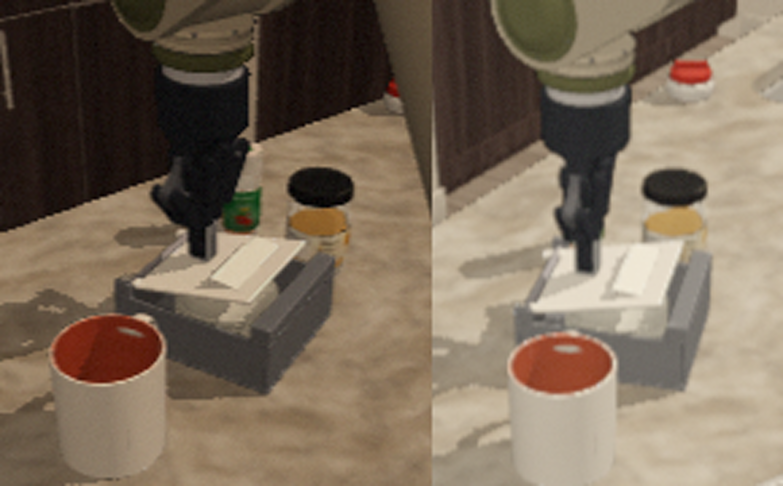

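Picture d shows the flap almost down, with its tip at about (306,243) and still slightly above the rim. I'll press further until contact is firm.

arm_command(rows="1 0 0 1 0 0 0;1 0 0 1 0 0 0;1 0 0 0 0 0 0")

```text
time_s: 6.22
position: [0.5036, 0.0989, 0.0542]
tool_rot: [[0.934, 0.357, -0.0], [0.357, -0.934, -0.0], [-0.0, -0.0, -1.0]]
ft_force: [-0.3, -0.3, 2.5]
grip_width: 0.0001
```

arm_command(rows="1 0 0 1 0 0 0;1 0 0 1 0 0 0;1 0 0 0 0 0 0")

```text
time_s: 6.47
position: [0.5036, 0.0989, 0.0522]
tool_rot: [[0.934, 0.357, -0.0], [0.357, -0.934, 0.0], [-0.0, -0.0, -1.0]]
ft_force: [-0.9, -0.3, 1.9]
grip_width: -0.0001
```

```bash
python3 - <<'E'
from h import *
A=lambda x,y:(170+x/2.7,100+y/2.7)
B=lambda x,y:(190+(x-432)/2.7,100+y/2.7)
def loc(r):
    p,e=r;y=np.radians(20.9);d=p[:2]-[.479,.089];c,s=np.cos(y),np.sin(y)
    return np.round(1000*np.array([d[0]*c+d[1]*s,-d[0]*s+d[1]*c,p[2],e]),1)
print("tip far",loc(tri(A(306,242),B(685,242))),"tip near",loc(tri(A(248,302),B(664,306))))
st()
E
```

```text
tip far [-53.  -47.   79.8   0.3] tip near [-56.1  66.9  84.6   2.2]
t 6.4667 local tip mm [26.5  0.5 35.2] F local [-1.   0.   1.9] zaxis [-0.  0. -1.]
```

arm_command(rows="1 0 0 1 0 0 0;1 0 0 1 0 0 0;1 0 0 0 0 0 0")

```text
time_s: 6.72
position: [0.5036, 0.0989, 0.0502]
tool_rot: [[0.934, 0.357, -0.0], [0.357, -0.934, -0.0], [-0.0, -0.0, -1.0]]
ft_force: [-2.1, 0.3, 1.5]
grip_width: -0.0
```

arm_command(rows="1 0 0 1 0 0 0;1 0 0 1 0 0 0;1 0 0 0 0 0 0")

```text
time_s: 6.97
position: [0.5036, 0.0989, 0.0483]
tool_rot: [[0.934, 0.357, -0.0], [0.357, -0.934, 0.0], [-0.0, -0.0, -1.0]]
ft_force: [-1.6, -0.3, 1.5]
grip_width: 0.0
```

```bash
python3 - <<'E'
from h import *
st()
import cv2
cv2.imwrite("pics/e.png",cv2.resize(np.hstack([eyes.get_image("scene")[150:260,190:310],eyes.get_image("side")[150:260,210:300]])[...,::-1],None,fx=3.8,fy=3.8,interpolation=cv2.INTER_CUBIC))
st()
E
```

```text
t 6.9667 local tip mm [26.6  0.5 31.3] F local [-1.6  0.3  1.5] zaxis [-0.  0. -1.]
t 7.0667 local tip mm [26.7  0.5 31.3] F local [-0.8  1.2  1.4] zaxis [-0.  0. -1.]
```

View pics/e.png

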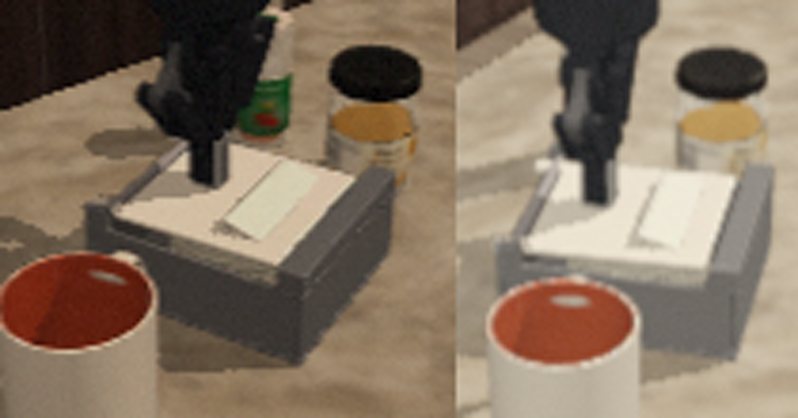

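Picture e shows the flap nearly flat, its edge by the lip at (285,280)–(355,178), and the fingers at (207,180) on bare plate behind the step.

arm_command(rows="1 0 0 1 0 0 0;1 0 0 0 0 0 0")

```text
time_s: 7.23
position: [0.5037, 0.0989, 0.0473]
tool_rot: [[0.934, 0.357, 0.0], [0.357, -0.934, 0.0], [0.0, -0.0, -1.0]]
ft_force: [-1.1, -0.6, 1.4]
grip_width: -0.0
```

arm_command(rows="1 0 0 1 0 0 0;1 0 0 0 0 0 0")

```text
time_s: 7.4
position: [0.5037, 0.0989, 0.0465]
tool_rot: [[0.934, 0.357, 0.0], [0.357, -0.934, 0.0], [0.0, 0.0, -1.0]]
ft_force: [-2.3, -0.2, 4.2]
grip_width: -0.0001
```

arm_command(rows="1 0 0 1 0 0 0;1 0 0 0 0 0 0")

```text
time_s: 7.57
position: [0.5038, 0.0989, 0.046]
tool_rot: [[0.934, 0.357, 0.0], [0.357, -0.934, -0.0], [0.0, 0.0, -1.0]]
ft_force: [-3.7, -1.9, 10.3]
grip_width: -0.0003
```

arm_command(rows="1 -3 0 -0.3 0 0 0;1 -4 0 0 0 0 0;1 -4 0 0 0 0 0;1 0 0 0 0 0 0")

```text
time_s: 7.9
position: [0.4937, 0.0948, 0.0462]
tool_rot: [[0.934, 0.357, 0.002], [0.357, -0.934, -0.0], [0.002, 0.001, -1.0]]
ft_force: [-0.7, -0.4, 5.7]
grip_width: 0.0002
```

```bash
python3 -c "from h import *;st()"
```

```text
t 7.9 local tip mm [15.8  0.2 29.2] F local [-0.8 -0.2  5.7] zaxis [ 0.002 -0.    -1.   ]
```

arm_command(rows="1 -3 0 0 0 0 0;1 -3 0 0 0 0 0;1 0 0 0 0 0 0")

```text
time_s: 8.15
position: [0.4882, 0.0927, 0.0462]
tool_rot: [[0.934, 0.357, 0.002], [0.357, -0.934, -0.0], [0.002, 0.001, -1.0]]
ft_force: [0.5, -0.6, 5.5]
grip_width: -0.0001
```

```bash
python3 -c "from h import *;st()"
```

```text
t 8.15 local tip mm [ 9.9  0.2 29.2] F local [ 0.3 -0.7  5.5] zaxis [ 0.002 -0.    -1.   ]
```

arm_command(rows="1 -3 0 0 0 0 0;1 -3 0 0 0 0 0;1 0 0 0 0 0 0")

```text
time_s: 8.4
position: [0.4826, 0.0905, 0.0461]
tool_rot: [[0.934, 0.356, 0.002], [0.356, -0.934, -0.0], [0.002, 0.001, -1.0]]
ft_force: [1.4, -0.3, 5.0]
grip_width: 0.0001
```

arm_command(rows="1 -3 0 0 0 0 0;1 -3 0 0 0 0 0;1 0 0 0 0 0 0")

```text
time_s: 8.65
position: [0.4767, 0.0884, 0.046]
tool_rot: [[0.934, 0.357, 0.001], [0.357, -0.934, -0.0], [0.001, 0.001, -1.0]]
ft_force: [1.8, -0.2, 5.1]
grip_width: -0.0002
```

arm_command(rows="1 -3 0 0 0 0 0;1 -3 0 0 0 0 0;1 0 0 0 0 0 0")

```text
time_s: 8.9
position: [0.4707, 0.0863, 0.0458]
tool_rot: [[0.934, 0.357, 0.0], [0.357, -0.934, -0.0], [0.0, 0.0, -1.0]]
ft_force: [2.3, 0.4, 6.7]
grip_width: 0.0002
```

```bash
python3 - <<'E'
from h import *
st()
import cv2
cv2.imwrite("pics/f.png",cv2.resize(np.hstack([eyes.get_image("scene")[150:260,190:310],eyes.get_image("side")[150:260,210:300]])[...,::-1],None,fx=3.8,fy=3.8,interpolation=cv2.INTER_CUBIC))
st()
E
```

```text
t 8.9 local tip mm [-8.7  0.4 28.8] F local [ 2.3 -0.4  6.7] zaxis [ 0. -0. -1.]
t 9.0 local tip mm [-8.8  0.4 28.8] F local [ 1.7 -0.2  5. ] zaxis [-0. -0. -1.]
```

View pics/f.png

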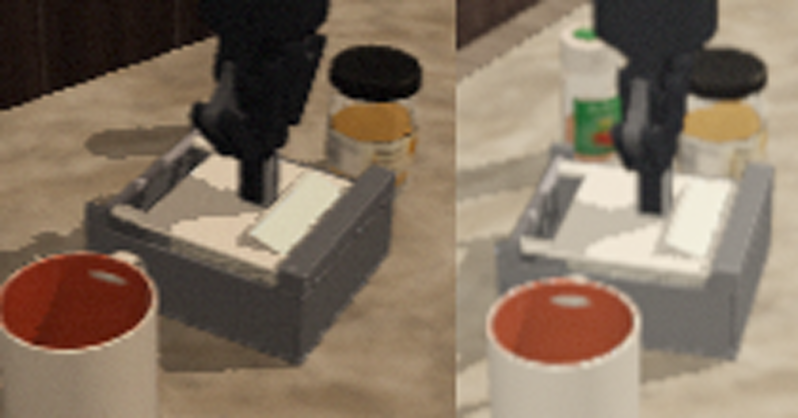

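The step has moved towards the lip with the fingers against its face at (258,205), and the caddy has not moved. I'll push on in small steps until it stops.

arm_command(rows="1 -2 0 0 0 0 0;1 -2 0 0 0 0 0;1 0 0 0 0 0 0")

```text
time_s: 9.25
position: [0.4673, 0.0849, 0.0458]
tool_rot: [[0.934, 0.356, 0.001], [0.356, -0.934, 0.0], [0.001, 0.0, -1.0]]
ft_force: [3.3, 1.5, 5.0]
grip_width: 0.0002
```

arm_command(rows="1 -1.5 0 0 0 0 0;1 0 0 0 0 0 0")

```text
time_s: 9.42
position: [0.4667, 0.0846, 0.046]
tool_rot: [[0.934, 0.356, 0.003], [0.356, -0.934, 0.0], [0.003, 0.001, -1.0]]
ft_force: [5.9, 2.9, 2.9]
grip_width: -0.0003
```

arm_command(rows="1 -1.5 0 0 0 0 0;1 0 0 0 0 0 0")

```text
time_s: 9.58
position: [0.4655, 0.084, 0.046]
tool_rot: [[0.934, 0.356, 0.003], [0.356, -0.934, 0.0], [0.003, 0.001, -1.0]]
ft_force: [6.8, 2.2, 3.7]
grip_width: 0.0002
```

```bash
python3 - <<'E'
from h import *
st()
import cv2
i0=cv2.imread("pics/sc0.png");s0=cv2.imread("pics/si0.png")
a=eyes.get_image("scene")[...,::-1];b=eyes.get_image("side")[...,::-1]
cv2.imwrite("pics/g.png",cv2.resize(np.hstack([a[150:260,190:310],b[150:260,210:300]]),None,fx=3.8,fy=3.8,interpolation=cv2.INTER_CUBIC))
for x,y,(u,v) in((i0,a,(270,238)),(s0,b,(285,242))):
    p=[cv2.cvtColor(np.ascontiguousarray(k[v-12:v+12,u-16:u+16]),6).astype(np.float32) for k in(x,y)]
    print(cv2.phaseCorrelate(*p,cv2.createHanningWindow((32,24),cv2.CV_32F)))
st()
E
```

```text
t 9.5833 local tip mm [-14.3   0.2  29. ] F local [ 7.1 -0.3  3.7] zaxis [ 0.003  0.    -1.   ]
((0.6885688684555209, 0.35218974274148884), 0.9906800240278244)
((-0.06686125723109981, -0.167240161534723), 0.8807765021920204)
t 9.6833 local tip mm [-14.4   0.2  28.9] F local [ 7.2 -0.3  3.6] zaxis [ 0.003  0.    -1.   ]
```

View pics/g.png

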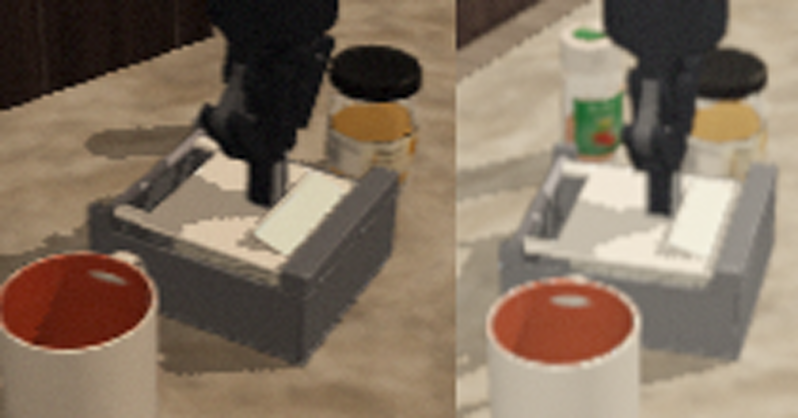

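```bash
python3 - <<'E'
from h import *
def L(n,u,v,z=.0575):
    p=plane(n,u,v,z);y=np.radians(20.9);d=p[:2]-[.479,.089];c,s=np.cos(y),np.sin(y)
    return np.round(1000*np.array([d[0]*c+d[1]*s,-d[0]*s+d[1]*c]),1)
A=lambda x,y:(190+x/3.8,150+y/3.8)
B=lambda x,y:(210+(x-456)/3.8,150+y/3.8)
print("e step",L("scene",*A(218,232)),L("side",*B(634,243)))
print("f step",L("scene",*A(247,240)),L("side",*B(663,247)))
print("g step",L("scene",*A(253,238)),L("side",*B(669,247)))
print("g lip inner top near",L("scene",*A(280,278),.065),L("side",*B(712,277),.065))
print("e lip inner top near",L("scene",*A(280,278),.065),L("side",*B(711,277),.065))
E
```

```text
e step [-7.9 44.9] [-6.7 40. ]
f step [-26.8  43.3] [-24.8  40.3]
g step [-28.8  39.7] [-28.3  39.5]
g lip inner top near [-65.4  75.1] [-61.9  76.4]
e lip inner top near [-65.4  75.1] [-61.3  76.5]
```

arm_command(rows="1 1 0 -1.5 0 0 0;1 0.5 0 -3 0 0 0;1 0 0 -10 0 0 0;1 0 0 -20 0 0 0;1 0 0 -30 0 0 0")

```text
time_s: 10.1
position: [0.4631, 0.0845, 0.1087]
tool_rot: [[0.934, 0.357, -0.009], [0.357, -0.934, 0.0], [-0.008, -0.003, -1.0]]
ft_force: [0.9, -0.9, 0.5]
grip_width: 0.0001
```

arm_command(rows="1 20 0 -35 0 0 0;1 30 0 -25 0 0 0;1 30 0 -10 0 0 0;1 30 0 0 0 0 0;1 0 0 0 0 0 0")

```text
time_s: 10.52
position: [0.5709, 0.1247, 0.1795]
tool_rot: [[0.934, 0.357, -0.001], [0.357, -0.934, -0.0], [-0.001, -0.0, -1.0]]
ft_force: [-1.2, -0.5, -1.2]
grip_width: 0.0001
```

```bash
python3 - <<'E'
from h import *
st()
import cv2
i0=cv2.imread("pics/sc0.png");s0=cv2.imread("pics/si0.png")
a=eyes.get_image("scene")[...,::-1];b=eyes.get_image("side")[...,::-1]
cv2.imwrite("pics/i.png",cv2.resize(np.hstack([a[135:275,185:305],b[135:275,210:300]]),None,fx=3.8,fy=3.8,interpolation=cv2.INTER_CUBIC))
for x,y,(u,v) in((i0,a,(270,238)),(s0,b,(285,242))):
    p=[cv2.cvtColor(np.ascontiguousarray(k[v-12:v+12,u-16:u+16]),6).astype(np.float32) for k in(x,y)]
    print(cv2.phaseCorrelate(*p,cv2.createHanningWindow((32,24),cv2.CV_32F)))
E
```

```text
t 10.5167 local tip mm [ 98.6   0.6 162.5] F local [-1.3 -0.  -1.2] zaxis [-0.001 -0.    -1.   ]
((0.8790991397968, 0.1526583470014522), 0.8201264068484306)
((0.006248642450421116, 0.2095093836579327), 0.8621536778906981)
```

View pics/i.png

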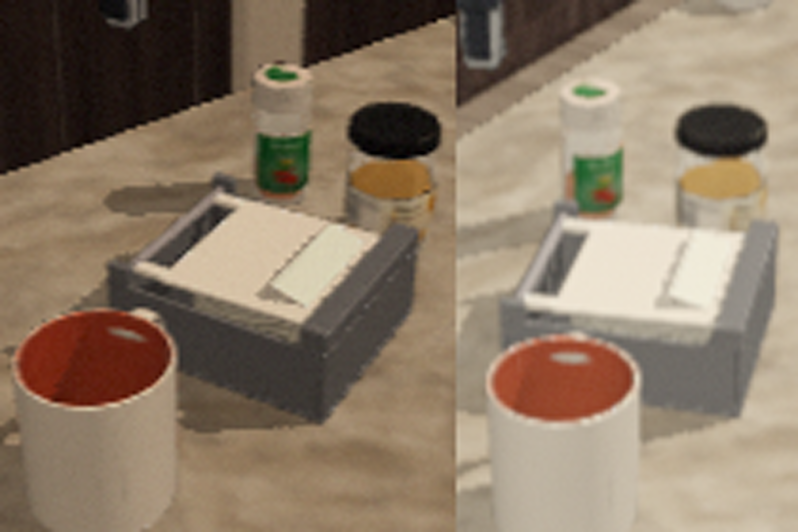

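The flap stays flat with its edge under the lip from (305,325) to (378,235), and nothing touches it. The bystanders look unmoved.

```bash
python3 -c "
from rig import env
print(env.close_job())"
```

```text
the job is handed in; nothing more can be done
None
```

The caddy is closed and the job is handed in at about 10.6 s. I pushed the flap over from behind with shut fingertips and pressed it flat at 4–10 N. I then slid it by the step until the resistance rose to about 7 N, lifted off and drew back.

- **Flap:** after release, the last picture shows it lying flat, with its edge under the lip and nothing touching it. The step moved about 20 mm in the pictures, against a full travel of 16 mm. That fits full travel once the caddy's small shift and pixel error are allowed for; I did not measure the tuck depth directly.
- **Caddy:** it stayed standing and shifted by less than 1 pixel, about 1–2 mm towards the robot.
- **Mug and jars:** they look unmoved in the last picture; I did not measure them again.
- **What disagreed:** the fingertips touched the plate well above the height that the stated 17 mm offset gives, by about 20–28 mm. I therefore found the flat position by force and pictures.

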